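# Show the demo monopod: unplug its remote, raise it to the second stop and hold it

## Task

A customer wants to see the demo camera monopod. First pull its shutter remote (the narrower of the two gadgets in the charging dock) out of its socket and lay it flat in the wooden change tray; then squeeze the release button in the monopod's handle, pull the handle up to the second stop, which is as far as it goes, and finish while still holding it up there with the button squeezed in. Leave the other gadget and the souvenirs on the counter where they are.

Things in the scene. Friction and masses are not known exactly. Their poses are not given: they have to be found in the camera images.
- remote: black shutter remote with a round grey button on top: body 52 (x) x 28 (y) x 14 mm (z), 35 g. Origin: centre of the underside of this body, z up, its +x end towards the dock. It starts plugged into either bay of the charging dock, level, its underside 8 mm above the counter on a ledge of the dock only 12 mm wide (y), so that its long sides are free from above
- plug_tip (a point): tip of the remote's steel plug (14 mm long, 14 wide, 8 thick), 40 mm along the remote's +x from its origin. Two sprung balls in the socket sit in notches of the plug: drawing it straight out along the remote's -x takes about 7 to 14 N to break loose, then 3 to 5 N until it is clear of the socket after 15 mm
- clip_light: bystander: clip-on light with a white square face, 52 x 44 x 14 mm, the same plug, in the dock's other bay, 84 mm to the side of the remote (centre to centre). Origin: centre of the underside. Leave it plugged in
- dock: grey charging dock fixed to the counter: block 50 (x) x 170 (y) x 34 mm high, origin: centre of its underside. Its front face (local x = -25 mm) has two sockets side by side at local y = -42 and +42 mm; the gadgets lie in front of it, pointing along local -x
- tray_floor (a point): centre of the inner floor, 5 mm above the counter, of the wooden change tray with a cork mat, fixed to the counter: 115 (x) x 165 (y) mm outside, walls 5 mm thick, rim 16 mm above the counter. x and y along its sides, z up
- monopod: demo monopod standing upright on a round dark steel foot of 124 mm diameter fixed to the counter; origin: centre of the underside, z up along the telescope, x towards the release button's side. Aluminium outer tube of 27 mm diameter, its top collar (33 mm) at 131 mm; the steel inner tube (19 mm) that carries the handle slides in it
- handle_mid (a point): middle of the black handle on the monopod's top, on its axis, level with the middle of the release button; 162 mm above the counter while collapsed; axes as the monopod's. Handle 40 (x) x 28 (y) x 60 mm (z); above it a camera plate of 36 mm diameter with a screw, 11 mm in all. Grey button 12 wide, 22 high, 5 mm out of the +x face: 45 mm across handle and button, 40 with it in
- release (a joint): release button, m: 0 out, 0.005 flush with the handle (towards the handle's -x; sprung, 3 N to start, 6 N when flush). Pressed in 0.003 or more, as by two fingers that pinch the handle along its x, it frees the telescope; let go, a bolt locks the telescope in the next stop it comes to
- mast (a joint): how far the handle is pulled up, m: 0 collapsed and locked (the start), 0.05 first stop, 0.10 second stop, which is also the solid end of the travel. With the button pressed it slides with 1 to 2 N of friction plus the weight of about 0.27 kg (0.7 to 1.4 times that) and passes the first stop freely; let go between the stops it may sink back
- snow_globe: bystander: snow globe on a dark foot, 76 mm wide, 91 mm tall; origin: centre of the underside
- bell: bystander: brass hand bell, 52 mm wide, 84 mm tall; origin: centre of the underside
- shot_glass: bystander: shot glass, 44 mm wide, 60 mm tall; origin: centre of the underside
- mug: bystander: white mug, 82 mm wide, 92 mm tall; origin: centre of the underside
- sweet_tin: bystander: flat blue tin, 75 x 100 x 32 mm; origin: centre of the underside
- coasters: bystander: stack of tile coasters, 98 x 98 x 24 mm; origin: centre of the underside

How it is judged:
On the way, in this order (a step that is already met when the one before it is completed fails the run):
1. the remote is out of its socket, lies flat in the change tray and is let go (x of remote in the frame of tray_floor between -0.045 and 0.045 m and y of remote in the frame of tray_floor between -0.07 and 0.07 m and z of remote in the frame of tray_floor below 0.005 m and angle between remote's own z axis and vertical below 0.15 rad and contact force between the fingers and remote below 0.05 N), for 0.2 s.
2. the fingers hold the handle with its button squeezed in, pulled up to the second stop (value of joint mast above 0.096 m and value of joint release above 0.003 m and contact force between the fingers and mast above 3 N), for 0.2 s.
At the end, for the whole second after the job is handed in: the fingers still hold the handle (over 3 N) with the button pressed in (over 3 mm, so the hand and not the bolt carries it) and the telescope pulled up to within 4 mm of the second stop; the remote rests flat (within 0.15 rad, button up) on the floor of the change tray, let go (all of step 1 and all of step 2 and linear speed of remote below 0.02 m/s); the arm keeps its last pose, push and grip.
It fails at once if the remote is let go in the air (height (world z) of remote above 0.04 m and contact force between the fingers and remote below 0.02 N).
It fails at once if the clip-on light is shifted in its socket by more than 8 mm (distance of clip_light from where it was at the start of the episode above 0.008 m).
It fails at once if a souvenir on the counter is shifted by more than 25 mm (distance of any of snow_globe, bell, shot_glass, mug, sweet_tin, coasters from where it was at the start of the episode above 0.025 m).
It also fails if it takes over 54 s, if anything falls off the work surface, if the arm or the gripper's body presses on something with over 40 N, if the wrist force passes 120 N, or if a joint passes its speed limit or range.

## Robot

A 6-joint arm with a two-finger parallel gripper is mounted at the origin on the work surface. World frame = base frame: x ahead of the robot, y to its left, z up, the work surface at z = 0. Lengths are in m, angles in rad, forces in N, time in s.
With the tool pointing down it reaches from about 0.15 to 0.775 m from the base axis. Payload 6.1 kg.
Tool frame: the origin (TCP) lies on the centre line of the jaws, within the pads' length; the fingertips stand 17 mm ahead of it and the grasp point (between the pads) lies 2 mm behind it; z points along the fingers, y is the line along which they close (so a half turn about z gives the same grasp; the last joint's range is limited). The gripper opens to 85 mm and grips with 20 to 120 N. Pads are 22 mm wide; open, the fingers measure 114 mm over their backs; the gripper's body (76 mm by 85 mm) begins 54 mm behind the grasp point. The pads swing forward as they close: fully open they stand 13 mm farther back than shut.
Start: joints at [-1.185, 0.126, -0.04, 1.405, 0, 1.571], TCP at [0.198, -0.486, 0.248] pointing down, gripper open.
Joint ranges: [-2.72, 2.72], [-0.95, 1.95], [-1.27, 1.35], [-1.78, 2.02], [-1.46, 1.47], [-3.14, 3.14]. Speed limits (rad/s): [2.39, 2.39, 3.01, 3.14, 3.14, 3.14].

## Interface

Orientations are given as a unit quaternion [x, y, z, w].
In Python, from plant import ctrl gives the robot as it stands.
- The arm moves only by the shell command python3 -m jog 'ROWS' [FORCE]. ROWS is text: rows parted by semicolons, each of 5 numbers parted by spaces: the shift along the world's x, y, z in mm, then the turn about the world's z in degrees, then the opening, from 0 (shut) to 1 (fully open). In form: dx dy dz roll hand; .... A call has 1 to 8 rows; each row shifts and turns the commanded pose from where the row before left it; what a row does not reach is not made up. A row lasts 1/10 s, in which the tool goes at most 50 mm and 8.59 degrees, less where a joint would pass 70% of its speed; a pose out of reach is approached as far as the arm can. A call is refused whole if a number of a shift passes 50 or a number of a turn 8.59, either way. A call with a gripper value outside its range is refused whole. The fingers move at their own pace and stop on an object; FORCE is the grip in N (left out, the last holds). Time passes only in rows, so rows that do not move let the fingers close. It gives the time, the measured TCP pose, the force, the opening and the grip force at its end, in the units of the state.
- ctrl.get_obs(): the state, without advancing time (a new reading comes with each control period).
- ctrl.camera(name): name is "side" or "top" or "wrist"; returns the picture (384x512x3 uint8, red, green, blue); there is no depth.
- ctrl.camera_info(name): a dict with "K" (3x3 intrinsics, pixels), "dist_coeffs" ([k1, k2, p1, p2, k3] as OpenCV has them; the pictures are not rectified), "cam_to_world" (4x4, takes a point from camera to world coordinates). Camera axes: x right, y down, z forward; pixel columns grow to the right and rows downward; lengths in m; the calibration is good to about 2 mm. A picture is of the moment at which its call begins: read the wrist's pose just before it. camera_info takes no time and is no camera call; for the wrist camera it gives the pose at the moment of the call.
- ctrl.hand_in(): hands the job in; it is judged then, once.
Trained networks look in the newest picture that a camera, given by its name, has taken for a name from the list of things; names that differ only in an ending like _2 or _b are one class to them, and where a whole thing is asked for, a point or a joint stands for the part that bears it (a point fixed in the world has none). Each returns a list of dicts, best first, with "confidence" (0 to 1); they miss things now and then, are a little off and sometimes report something else, mostly with a low value. They report only what shows in the picture. A call takes as long as a camera call.
- ctrl.masks_of(label, camera): "mask" (384x512 bool, what is visible of it) and "extent" ([left, top, right, bottom] in pixels, round what is visible of it).
The state is a dict: "clock": time; "qpos": joint angles; "qvel": joint speeds; "tau": joint torques, N m; "position": TCP position; "tool_rot": TCP orientation; "wrist_force": force on the tool from outside, world axes, zero at the start; "torque": the same for the moment, N m; "opening": finger opening in m; "grip_force": force on a finger pad.
Only numpy, scipy, OpenCV 4.12 (cv2) and the standard library are available. Lean on these libraries where they do the work, as an engineer would, in place of code of your own. Each camera call takes 0.05 s, during which the arm holds its last target. There are 200 camera calls.

## Working session

There is one attempt and no reset: what is moved stays moved. The work goes in short steps, Python scripts to look and compute and a shell command to move; the robot and the scene stay as the last step left them, time stands still between calls to the robot, and variables do not carry over. Pictures are saved under pics/ and viewed, at most 10 in all, crops included, and the job is handed in when it is done.

```bash
ls; mkdir -p pics; cat > h.py <<'E'
import numpy as np, cv2
from plant import ctrl
def ray(cam,uv,info=None):
    i=info or ctrl.camera_info(cam); K=np.array(i["K"]);d=np.array(i["dist_coeffs"]);T=np.array(i["cam_to_world"])
    p=cv2.undistortPoints(np.array(uv,float).reshape(-1,1,2),K,d).reshape(-1,2)
    r=np.c_[p,np.ones(len(p))]@T[:3,:3].T
    return T[:3,3],r
def at_z(cam,uv,z,info=None):
    o,r=ray(cam,uv,info); return o+r*((z-o[2])/r[:,2])[:,None]
def proj(cam,P,info=None):
    i=info or ctrl.camera_info(cam);T=np.linalg.inv(np.array(i["cam_to_world"]))
    q=np.array(P,float).reshape(-1,3)@T[:3,:3].T+T[:3,3]
    return cv2.projectPoints(q,np.zeros(3),np.zeros(3),np.array(i["K"]),np.array(i["dist_coeffs"]))[0].reshape(-1,2)
def best(label,cam):
    m=ctrl.masks_of(label,cam); return m[0] if m else None
def save(img,n): cv2.imwrite("pics/"+n,cv2.cvtColor(img,cv2.COLOR_RGB2BGR))
E
python3 - <<'E'
from h import *
o=ctrl.get_obs();print(o)
for c in("top","side"):
    save(ctrl.camera(c),c+"0.png"); print(c,np.round(ctrl.camera_info(c)["cam_to_world"],2).tolist())
    for l in("remote","clip_light","dock","monopod","handle_mid","release","snow_globe","bell","shot_glass","mug","sweet_tin","coasters"):
        b=best(l,c)
        if b:
            u=np.argwhere(b["mask"])[:,::-1]; r=cv2.minAreaRect(u.astype(np.float32))
            print(l,round(b["confidence"],2),b["extent"],np.round(r[0]),np.round(r[1]),round(r[2]), np.round(at_z(c,[r[0]],0.02)[0],3))
E
```

```text
pics
{'clock': 0.0, 'qpos': array([-1.18499863e+00,  1.26399267e-01, -4.06037699e-02,  1.40541818e+00,
        2.67605033e-06,  1.57079818e+00]), 'qvel': array([-8.47588925e-05,  3.96698647e-04,  1.82811325e-03, -6.66213641e-04,
       -6.82619196e-04,  5.82517310e-04]), 'tau': array([-1.55258931e-03, -4.35913861e+01,  3.52925670e+01,  1.72198709e-02,
       -1.88636859e-04,  5.41058014e-06]), 'position': array([ 0.19741241, -0.4860547 ,  0.24752029]), 'tool_rot': array([ 9.81452491e-01,  1.91703804e-01, -1.54437408e-04, -7.97634125e-04]), 'wrist_force': array([-0.0439658 ,  0.13734501,  1.34718731]), 'torque': array([-0.06193153,  0.0211975 ,  0.01489763]), 'grip_force': 0.0, 'opening': 0.08547564997452069}
top [[0.03, -0.98, 0.18, 0.38], [-1.0, -0.03, 0.01, 0.01], [-0.0, -0.18, -0.98, 1.32], [0.0, 0.0, 0.0, 1.0]]
clip_light 0.66 [186.6, 226.2, 203.1, 243.0] [197. 233.] [12. 15.] 8 [0.471 0.229 0.02 ]
dock 0.6 [163.7, 209.5, 214.9, 228.0] [188. 217.] [48. 15.] 8 [0.527 0.263 0.02 ]
monopod 0.83 [331.3, 205.0, 368.2, 237.1] [350. 223.] [34. 33.] 15 [ 0.523 -0.313  0.02 ]
handle_mid 0
[... 998 characters left out ...]
 [241.3, 241.9, 259.0, 262.9] [249. 250.] [21. 14.] 90 [ 0.53  -0.198  0.02 ]
release 0.62 [231.1, 241.8, 270.9, 296.2] [254. 269.] [35. 53.] 16 [ 0.541 -0.282  0.02 ]
snow_globe 0.91 [268.3, 204.7, 285.1, 228.4] [278. 214.] [25. 18.] 90 [ 0.649 -0.033  0.02 ]
bell 0.43 [273.1, 184.0, 283.7, 205.4] [276. 194.] [19. 12.] 90 [0.653 0.081 0.02 ]
shot_glass 0.76 [301.2, 227.4, 311.0, 242.5] [306. 235.] [18.  9.] 90 [ 0.742 -0.144  0.02 ]
mug 0.66 [289.3, 157.0, 318.6, 189.0] [303. 172.] [29. 24.] 90 [0.775 0.195 0.02 ]
sweet_tin 0.85 [221.0, 308.3, 248.8, 347.6] [235. 329.] [25. 32.] 15 [ 0.469 -0.508  0.02 ]
coasters 0.58 [217.4, 124.0, 240.2, 136.0] [229. 129.] [17. 23.] 86 [0.477 0.523 0.02 ]
```

```bash
python3 - <<'E'
import cv2
t=cv2.imread("pics/top0.png")
cv2.imwrite("pics/top0c.png",cv2.resize(t[130:330,80:440],(792,440),interpolation=cv2.INTER_CUBIC))
s=cv2.imread("pics/side0.png")
cv2.imwrite("pics/side0c.png",cv2.resize(s[110:360,170:360],(456,600),interpolation=cv2.INTER_CUBIC))
E
```

```text
(no output)
```

View pics/top0c.png

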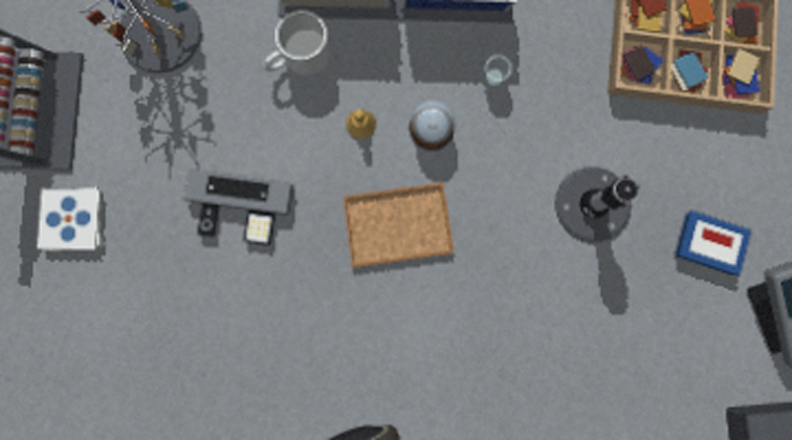

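View pics/side0c.png

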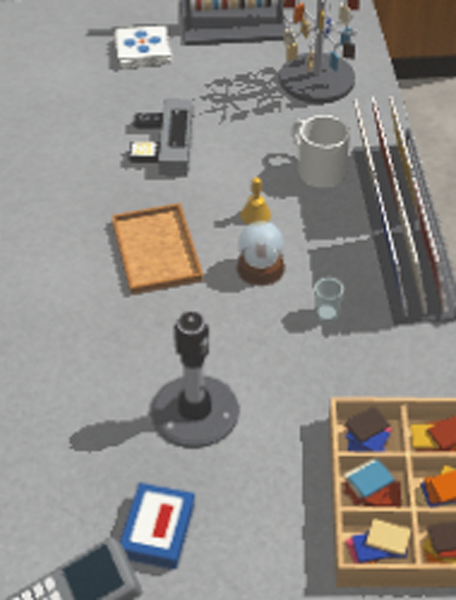

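The top crop shows the remote (narrow, dark) in the left bay at px ≈(174,231), and the clip light at (197,234). The tray rim corners in the crop are at (345,197), (443,185), (452,253) and (352,268). The monopod is at crop (595,205), with its handle leaning right by parallax. The detector's side "bell" was the real one; its top-view "bell" was the tin.

```bash
python3 - <<'E'
from h import *
c=lambda L:[(80+x/2.2,130+y/2.2) for x,y in L]
P=at_z("top",c([(345,197),(443,185),(452,253),(352,268)]),.016); print("tray",np.round(P,3).tolist(),P.mean(0).round(3))
for a in P[1]-P[0],P[2]-P[3]: print(np.degrees(np.arctan2(-a[0],a[1]*-1))) 
print("remote",at_z("top",c([(207,222)]),.02).round(3),"clip",at_z("top",c([(258,229)]),.022).round(3))
D=at_z("top",c([(190,179),(293,184)]),.034);print("dock back",D.round(3).tolist())
print("handle top",at_z("top",c([(626,187)]),.2).round(3),"foot",at_z("top",c([(593,205)]),.01).round(3))
s=lambda L:[(170+x/2.4,110+y/2.4) for x,y in L]
print("side tray",at_z("side",s([(112,214),(181,206),(201,276),(132,292)]),.016).round(3).tolist())
print("side remote",at_z("side",s([(148,119)]),.022).round(3),"clip",at_z("side",s([(143,150)]),.022).round(3))
print("htop",at_z("side",s([(192,321)]),.2).round(3),"foot",at_z("side",s([(195,410)]),.005).round(3))
E
python3 -m jog '20 50 0 0 1;20 50 0 0 1;20 50 0 0 1;20 50 0 0 1;20 50 0 0 1;20 50 0 0 1;20 50 0 0 1;20 50 0 0 1'
python3 -m jog '5 50 0 0 1;5 50 0 0 1;5 50 0 0 1;5 50 0 0 1;0 50 0 0 1;0 50 0 0 1;0 40 0 0 1;0 0 0 0 1'
```

```text
tray [[0.525, 0.089, 0.016], [0.549, -0.069, 0.016], [0.439, -0.086, 0.016], [0.411, 0.074, 0.016]] [0.481 0.002 0.016]
-8.616064312792675
-10.067554098808722
remote [[0.477 0.31  0.02 ]] clip [[0.468 0.226 0.022]]
dock back [[0.545, 0.339, 0.034], [0.541, 0.172, 0.034]]
handle top [[ 0.529 -0.315  0.2  ]] foot [[ 0.523 -0.315  0.01 ]]
side tray [[0.419, 0.073, 0.016], [0.532, 0.082, 0.016], [0.555, -0.075, 0.016], [0.447, -0.099, 0.016]]
side remote [[0.485 0.302 0.022]] clip [[0.474 0.22  0.022]]
htop [[ 0.531 -0.319  0.2  ]] foot [[ 0.53  -0.318  0.005]]
clock: 2.1
position: [0.3463, -0.1131, 0.2487]
tool_rot: [0.982, 0.191, 0.001, 0.0]
wrist_force: [1.0, 0.6, -0.0]
opening: 0.0853
grip_force: 0.0
clock: 2.9
position: [0.3834, 0.1885, 0.2479]
tool_rot: [0.976, 0.217, -0.004, -0.016]
wrist_force: [0.8, -0.2, 0.1]
opening: 0.0855
grip_force: 0.0
```

```bash
python3 -m jog '10 30 0 -8 1;10 30 0 -8 1;10 30 0 -6 1;0 0 0 0 1;0 0 0 0 1'
python3 - <<'E'
from h import *
o=ctrl.get_obs();print(o["position"],o["tool_rot"],o["qpos"])
im=ctrl.camera("wrist");save(im,"w1.png");i=ctrl.camera_info("wrist");print(np.round(i["cam_to_world"],3).tolist())
for l in("remote","clip_light","dock"):
    for b in ctrl.masks_of(l,"wrist")[:2]:
        u=np.argwhere(b["mask"])[:,::-1]; r=cv2.minAreaRect(u.astype(np.float32)); z=.034 if l=="dock" else .022
        Q=at_z("wrist",cv2.boxPoints(r),z)
        print(l,round(b["confidence"],2),b["extent"],Q[:,:2].round(4).tolist(),Q.mean(0).round(4))
E
```

```text
clock: 3.4
position: [0.4518, 0.1421, 0.2482]
tool_rot: [0.991, 0.112, -0.01, -0.068]
wrist_force: [0.0, -0.8, -1.3]
opening: 0.0853
grip_force: 0.0
[0.45184984 0.14212596 0.24819984] [ 0.99134209  0.1117273  -0.00988193 -0.06826578] [ 0.22378004  0.02946446 -0.15057848  1.39522778  0.13799218  3.1406045 ]
[[0.221, -0.927, -0.304, 0.524], [-0.965, -0.252, 0.066, 0.142], [-0.138, 0.279, -0.95, 0.372], [0.0, 0.0, 0.0, 1.0]]
remote 0.66 [149.1, 98.2, 179.0, 139.6] [[0.4551, 0.3318], [0.5069, 0.3243], [0.5065, 0.2911], [0.4551, 0.2971]] [0.4809 0.3111 0.022 ]
clip_light 0.62 [204.5, 111.3, 240.6, 161.4] [[0.4496, 0.2571], [0.4997, 0.249], [0.4961, 0.2047], [0.4462, 0.2108]] [0.4729 0.2304 0.022 ]
dock 0.85 [133.0, 47.1, 271.9, 125.8] [[0.5107, 0.361], [0.5621, 0.3472], [0.5446, 0.1763], [0.494, 0.182]] [0.5278 0.2666 0.034 ]
```

View pics/w1.png

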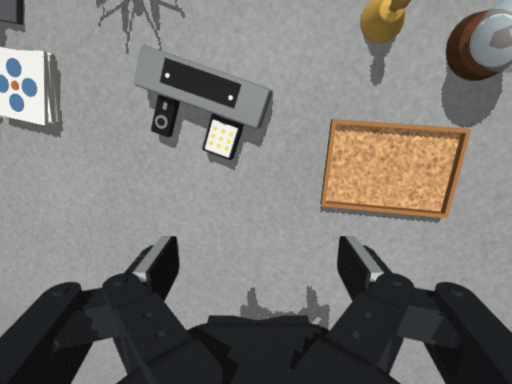

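The wrist picture shows the remote at px (165,117), the clip light at (223,137) and the tray on the right. Joint 6 is at its limit, so I'll take the grasp half a turn round.

```bash
python3 -m jog '0 0 0 8.5 0.6;0 0 0 8.5 0.6;0 0 0 8.5 0.6;0 0 0 8.5 0.6;0 0 0 8.5 0.6;0 0 0 8.5 0.6;0 0 0 8.5 0.6;0 0 0 8.5 0.6' >/dev/null
python3 -m jog '0 20 0 8.5 0.6;0 20 0 8.5 0.6;0 20 0 8.5 0.6;0 20 0 8.5 0.6;0 20 0 8.5 0.6;0 20 0 8.5 0.6;0 0 0 8.5 0.6;0 0 0 8.5 0.6'; python3 -m jog '0 0 -20 8.5 0.6;0 0 -20 8.5 0.6;0 0 -20 8.5 0.6;0 0 0 0 0.6'
python3 - <<'E'
from h import *
o=ctrl.get_obs();q=o["tool_rot"];print(o["qpos"],2*np.degrees(np.arctan2(q[1],q[0])))
E
```

```text
clock: 5.2
position: [0.4514, 0.2646, 0.2483]
tool_rot: [0.262, 0.962, -0.067, -0.017]
wrist_force: [-0.0, -0.6, 0.1]
opening: 0.0512
grip_force: 0.0
clock: 5.6
position: [0.45, 0.2631, 0.1863]
tool_rot: [0.047, 0.996, -0.07, -0.003]
wrist_force: [-0.4, -1.0, 1.4]
opening: 0.0514
grip_force: 0.0
[ 0.58752075  0.19514908 -0.10021734  1.36410359 -0.10954184  0.68619432] 174.62515198960193
```

The tool kept an 8° lean from hitting the joint-6 limit. Pushing gently against the opposite limit should undo it.

```bash
cat > st.py <<'E'
from h import *
from scipy.spatial.transform import Rotation as R
o=ctrl.get_obs();M=R.from_quat(o["tool_rot"]).as_matrix()
print("pos",o["position"].round(4),"q",o["qpos"].round(3),"yaw",round(np.degrees(np.arctan2(M[1,0],M[0,0])),2),"tilt deg along tool x,y",np.degrees(M[2,0]).round(2),np.degrees(M[2,1]).round(2),"F",o["wrist_force"].round(1),"op",round(o["opening"],4),"grip",round(o["grip_force"],1),"t",round(o["clock"],2))
E
A='0 0 0 8.5 0.6'
python3 -m jog '0 0 0 8.59 0.6;0 0 0 8.59 0.6;0 0 0 8.59 0.6;0 0 0 8.59 0.6;0 0 0 8.59 0.6;0 0 0 8.59 0.6;0 0 0 8.59 0.6;0 0 0 8.59 0.6' >/dev/null
python3 -m jog '0 0 0 8.59 0.6;0 0 0 8.59 0.6;0 0 0 8.59 0.6;0 0 0 8.59 0.6;0 0 0 8.59 0.6;0 0 0 8.59 0.6;0 0 0 8.59 0.6;0 0 0 8.59 0.6' >/dev/null
python3 -m jog '0 0 0 8.59 0.6;0 0 0 8.59 0.6;0 0 0 8.59 0.6;0 0 0 8.59 0.6;0 0 0 8.59 0.6;0 0 0 8.59 0.6;0 0 0 8.59 0.6;0 0 0 8.59 0.6' >/dev/null
python3 st.py
python3 -m jog '0 0 0 8.59 0.6' >/dev/null; python3 st.py;python3 -m jog '0 0 0 8.59 0.6' >/dev/null; python3 st.py
```

```text
pos [0.4522 0.2636 0.1898] q [ 0.454  0.119 -0.181  1.261  0.139 -3.05 ] yaw 20.81 tilt deg along tool x,y -0.16 -7.93 F [ 0.4 -0.6 -0.5] op 0.0514 grip 0.0 t 8.0
pos [0.4457 0.2762 0.1896] q [ 0.488  0.131 -0.166  1.276  0.126 -3.142] yaw 27.96 tilt deg along tool x,y -0.19 -7.21 F [ 0.2 -0.3  1.1] op 0.0512 grip 0.0 t 8.1
pos [0.4247 0.3092 0.1895] q [ 0.579  0.134 -0.161  1.279  0.095 -3.136] yaw 32.88 tilt deg along tool x,y -0.24 -5.42 F [0.1 1.1 0.7] op 0.0513 grip 0.0 t 8.2
```

Working as predicted.

```bash
python3 -m jog '0 0 0 8.59 0.6' >/dev/null; python3 st.py;python3 -m jog '0 0 0 8.59 0.6' >/dev/null; python3 st.py;python3 -m jog '0 0 0 4 0.6' >/dev/null; python3 st.py
```

```text
pos [0.3987 0.3419 0.1896] q [ 0.675  0.135 -0.159  1.281  0.064 -3.137] yaw 38.38 tilt deg along tool x,y -0.25 -3.68 F [0.  0.2 0.2] op 0.0515 grip 0.0 t 8.3
pos [0.3706 0.3711 0.1897] q [ 0.768  0.134 -0.158  1.283  0.033 -3.137] yaw 43.73 tilt deg along tool x,y -0.28 -1.92 F [ 0.6 -0.3 -0.2] op 0.0513 grip 0.0 t 8.4
pos [0.3557 0.3847 0.1897] q [ 0.814  0.134 -0.158  1.284  0.02  -3.137] yaw 46.35 tilt deg along tool x,y -0.3 -1.15 F [-0.9 -0.7 -0.7] op 0.0512 grip 0.0 t 8.5
```

```bash
python3 -m jog '0 0 0 6 0.6' >/dev/null; python3 st.py; python3 -m jog '5 0 0 -8 0.6;10 -10 0 -8 0.6;10 -10 0 -8 0.6;10 -15 0 -8 0.6;10 -15 0 -8 0.6;10 -15 0 -8 0.6;10 -15 0 -8 0.6;0 0 0 0 0.6' >/dev/null
python3 st.py
python3 - <<'E'
from h import *
im=ctrl.camera("wrist");save(im,"w2.png")
for l in("remote","clip_light","dock"):
    for b in ctrl.masks_of(l,"wrist")[:2]:
        u=np.argwhere(b["mask"])[:,::-1]; r=cv2.minAreaRect(u.astype(np.float32)); z=.034 if l=="dock" else .022
        Q=at_z("wrist",cv2.boxPoints(r),z)
        print(l,round(b["confidence"],2),b["extent"],Q[:,:2].round(4).tolist(),Q.mean(0).round(4))
E
```

```text
pos [0.3358 0.4013 0.1897] q [ 8.750e-01  1.330e-01 -1.590e-01  1.284e+00 -2.000e-03 -3.137e+00] yaw 49.87 tilt deg along tool x,y -0.32 0.13 F [-0.9  0.8 -0.1] op 0.0507 grip 0.0 t 8.6
pos [0.4023 0.3192 0.1897] q [ 0.669  0.114 -0.181  1.28   0.003 -2.36 ] yaw -6.44 tilt deg along tool x,y -0.33 0.05 F [-0.   0.2  0.3] op 0.0512 grip 0.0 t 9.4
remote 0.58 [238.9, 78.3, 266.1, 128.6] [[0.5075, 0.3261], [0.5045, 0.2981], [0.4543, 0.3029], [0.4575, 0.3323]] [0.481  0.3148 0.022 ]
clip_light 0.91 [313.4, 76.0, 355.8, 130.3] [[0.4494, 0.2583], [0.501, 0.2537], [0.4953, 0.2093], [0.4431, 0.2118]] [0.4722 0.2333 0.022 ]
dock 0.86 [207.5, 16.2, 387.5, 80.7] [[0.5071, 0.357], [0.5603, 0.349], [0.5442, 0.1845], [0.4897, 0.1838]] [0.5253 0.2686 0.034 ]
```

View pics/w2.png

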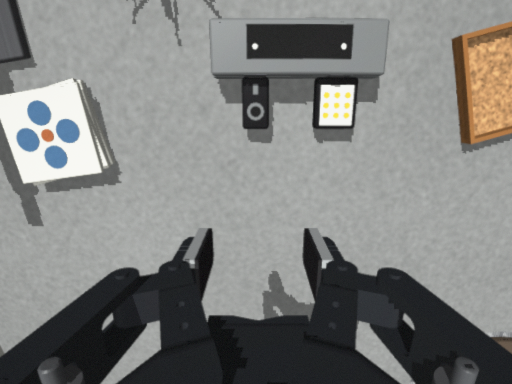

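The wrist view shows the remote at px (254,103), square to the jaws, with the clip light at (335,103). Now moving over it and down.

```bash
python3 -m jog '25 -1 -10 0 0.6;25 -1 -20 0 0.6;24 -2 -30 0 0.6;0 0 -35 0 0.6;0 0 -30 0 0.6;0 0 -20 0 0.6;0 0 0 0 0.6' >/dev/null
python3 st.py
python3 - <<'E'
from h import *
im=ctrl.camera("wrist");save(im,"w3.png")
for l in("remote","clip_light"):
    for b in ctrl.masks_of(l,"wrist")[:1]:
        u=np.argwhere(b["mask"])[:,::-1]; r=cv2.minAreaRect(u.astype(np.float32))
        Q=at_z("wrist",cv2.boxPoints(r),.022)
        print(l,round(b["confidence"],2),b["extent"],Q[:,:2].round(4).tolist(),Q.mean(0).round(4))
E
```

```text
pos [0.4732 0.3156 0.0402] q [ 0.586  0.295 -0.295  0.993  0.003 -2.45 ] yaw -6.0 tilt deg along tool x,y -0.66 0.29 F [-0.4 -0.4  0.3] op 0.0514 grip 0.0 t 10.3
remote 0.79 [234.3, 186.8, 283.2, 265.7] [[0.5081, 0.3256], [0.5051, 0.2977], [0.4557, 0.3014], [0.459, 0.3319]] [0.482  0.3142 0.022 ]
clip_light 0.71 [356.7, 183.2, 446.9, 260.3] [[0.5013, 0.2573], [0.4959, 0.2057], [0.4449, 0.2006], [0.4516, 0.2572]] [0.4734 0.2302 0.022 ]
```

View pics/w3.png

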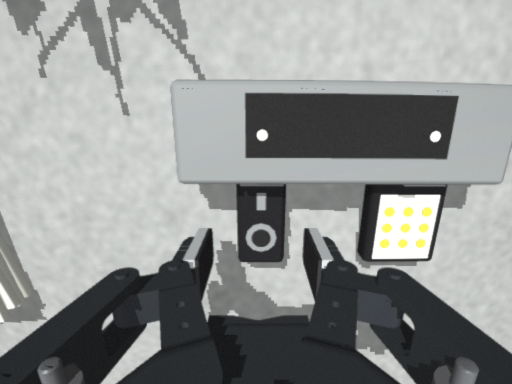

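The remote (px 238–286) sits centred between the pads (210–308). Next: descend and close.

```bash
python3 -m jog '2 0 -10 0 0.6;2 0 -9 0 0.6;0 0 0 0 0.2;0 0 0 0 0.2;0 0 0 0 0.2;0 0 0 0 0.2;0 0 0 0 0.2' 60 >/dev/null; python3 st.py
```

```text
pos [0.4791 0.3154 0.0241] q [ 5.810e-01  3.130e-01 -3.090e-01  9.560e-01  2.000e-03 -2.454e+00] yaw -6.1 tilt deg along tool x,y -0.42 0.16 F [-1.9 -5.4 -0.3] op 0.0263 grip 58.6 t 11.15
```

```bash
python3 -m jog '-6 0.6 0 0 0.2;-8 0.8 0 0 0.2;-10 1 0 0 0.2;-10 1.1 0 0 0.2;0 0 0 0 0.2' >/dev/null; python3 st.py
python3 - <<'E'
from h import *
ctrl.camera("wrist")
for l in("remote","clip_light"):
    for b in ctrl.masks_of(l,"wrist")[:1]:
        u=np.argwhere(b["mask"])[:,::-1]; r=cv2.minAreaRect(u.astype(np.float32))
        Q=at_z("wrist",cv2.boxPoints(r),.022)
        print(l,round(b["confidence"],2),b["extent"],Q.mean(0).round(4))
E
```

```text
pos [0.4442 0.3201 0.0245] q [ 0.622  0.267 -0.371  0.938  0.004 -2.415] yaw -5.99 tilt deg along tool x,y -0.42 0.04 F [-1.1 -0.2 -0.8] op 0.0266 grip 58.3 t 11.65
remote 0.76 [230.5, 169.3, 285.1, 291.1] [0.4567 0.3184 0.022 ]
clip_light 0.62 [374.4, 126.7, 483.7, 229.4] [0.4744 0.2319 0.022 ]
```

```bash
python3 -m jog '0 0 20 0 0.2;0 0 40 0 0.2;3 -30 0 1 0.2;5 -40 0 2 0.2;5 -50 0 3 0.2;5 -50 0 3 0.2;5 -50 0 3 0.2;4 -50 0 2.5 0.2' >/dev/null;  python3 -m jog '4 -40 0 0 0.2;0 -13 0 0 0.2;0 0 0 0 0.2' >/dev/null; python3 st.py
python3 - <<'E'
from h import *
save(ctrl.camera("wrist"),"w4.png")
E
```

```text
pos [0.4722 0.0367 0.0843] q [ 0.096  0.09  -0.446  1.042 -0.031 -3.141] yaw 5.48 tilt deg along tool x,y -0.4 1.8 F [ 0.1 -0.2 -0.9] op 0.0268 grip 58.3 t 12.9
```

View pics/w4.png

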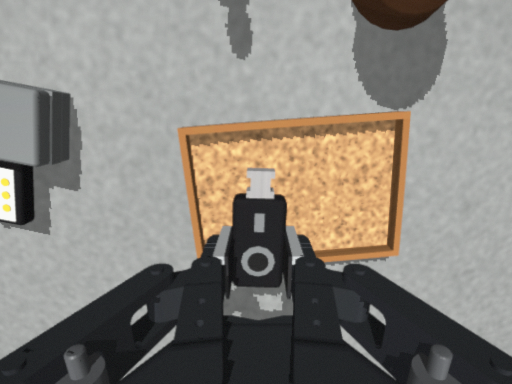

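```bash
python3 - <<'E'
from h import *
P=at_z("wrist",[(180,130),(410,114),(398,256),(203,262)],.016);print(P.round(4).tolist(),P.mean(0))
E
python3 -m jog '0 0 0 -5 0.2;0 0 0 -6 0.2;0 -15 0 0 0.2;2 -20 0 0 0.2;0 0 0 0 0.2' >/dev/null; python3 st.py
```

```text
[[0.5256, 0.0949, 0.016], [0.5524, -0.0652, 0.016], [0.4407, -0.0843, 0.016], [0.4232, 0.075, 0.016]] [0.48545869 0.00513171 0.016     ]
pos [0.4744 0.0019 0.0842] q [ 0.022  0.094 -0.441  1.046 -0.031 -3.024] yaw -5.48 tilt deg along tool x,y -0.4 1.82 F [ 0.7  1.  -0.4] op 0.0266 grip 58.4 t 13.45
```

```bash
python3 -m jog '0 0 -25 0 0.2;0 0 -20 0 0.2;0 0 -10 0 0.2;0 0 -6.5 0 0.2;0 0 0 0 0.2' >/dev/null; python3 st.py
```

```text
pos [0.4741 0.0024 0.023 ] q [ 0.023  0.144 -0.53   0.907 -0.03  -3.023] yaw -5.47 tilt deg along tool x,y -0.42 1.81 F [-0.1 -0.7 -0.1] op 0.0267 grip 58.4 t 13.95
```

```bash
python3 -m jog '0 0 -1.5 0 0.2;0 0 0 0 0.35;0 0 0 0 0.5;0 0 0 0 0.6;0 0 0 0 0.6;0 0 25 0 0.6;0 0 40 0 0.6;0 0 40 0 0.6' >/dev/null; python3 st.py
python3 - <<'E'
from h import *
save(ctrl.camera("wrist"),"w5.png")
for c in ("wrist",):
    for b in ctrl.masks_of("remote",c)[:2]:
        u=np.argwhere(b["mask"])[:,::-1]; r=cv2.minAreaRect(u.astype(np.float32))
        Q=at_z(c,cv2.boxPoints(r),.019); print(b["confidence"],Q.round(4).tolist(),Q.mean(0))
E
```

```text
pos [0.4733 0.0015 0.1269] q [ 0.021  0.068 -0.372  1.143 -0.031 -3.023] yaw -5.56 tilt deg along tool x,y -0.51 1.84 F [ 1.5 -1.   0.3] op 0.0514 grip 0.0 t 14.75
0.73 [[0.5246, 0.0108, 0.019], [0.5218, -0.0169, 0.019], [0.4551, -0.0112, 0.019], [0.4584, 0.0186, 0.019]] [4.89990753e-01 3.16824589e-04 1.90000000e-02]
```

View pics/w5.png

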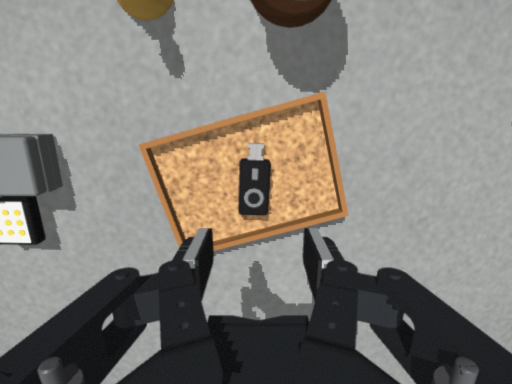

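The remote (px 240–270, 145–215) lies flat and free in the tray. Next is the monopod: rise, turn away from the joint-6 limit and look.

```bash
python3 -m jog '0 0 40 -8 0.9;0 -10 45 -8 0.9;0 -20 45 -8 0.9;0 -25 45 -8 0.9;0 -40 25 -8 0.9;0 -40 0 -8 0.9;0 -45 0 -7 0.9;0 -45 0 0 0.9' >/dev/null;  python3 -m jog '0 0 0 0 0.9' >/dev/null; python3 st.py
python3 - <<'E'
from h import *
save(ctrl.camera("wrist"),"w6.png")
for l in ("handle_mid","monopod","release"):
    for b in ctrl.masks_of(l,"wrist")[:2]:
        u=np.argwhere(b["mask"])[:,::-1]; r=cv2.minAreaRect(u.astype(np.float32))
        print(l,b["confidence"],b["extent"],r)
E
```

```text
pos [ 0.4739 -0.2273  0.3234] q [-0.435  0.162  0.166  1.601 -0.023 -2.514] yaw -60.89 tilt deg along tool x,y -0.42 1.93 F [ 0.4 -0.3 -0.2] op 0.0766 grip 0.0 t 15.75
handle_mid 0.57 [227.4, 52.4, 267.6, 105.2] ((247.70004272460938, 77.9000015258789), (50.535133361816406, 39.80200958251953), 63.43495178222656)
monopod 0.89 [207.7, 47.9, 289.5, 132.2] ((247.25003051757812, 90.25000762939453), (81.31727600097656, 80.61016845703125), 45.0)
```

View pics/w6.png

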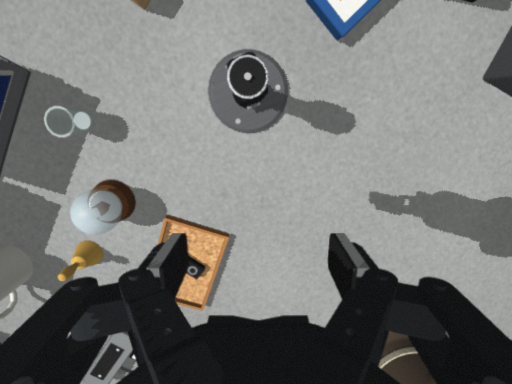

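```bash
python3 - <<'E'
from h import *
i=ctrl.camera_info("wrist");print("cam",np.round(i["cam_to_world"],3).tolist());print(at_z("wrist",[(248,77)],.2).round(4), at_z("wrist",[(248,91)],.005).round(4))
E
python3 -m jog '10 -10 -20 0 0.9;10 -10 -25 0 0.9;0 0 -20 0 0.9;0 0 0 0 0.9' >/dev/null; python3 st.py
python3 - <<'E'
from h import *
im=ctrl.camera("wrist");p=proj("wrist",[[.529,-.317,.2]])[0];print(p)
x,y=[int(v) for v in p]; x0,y0=max(x-70,0),max(y-55,0);print(x0,y0)
save(cv2.resize(im[y0:y0+110,x0:x0+140],None,fx=5,fy=5,interpolation=cv2.INTER_CUBIC),"w7.png")
E
```

```text
cam [[-0.87, -0.464, -0.167, 0.512], [-0.492, 0.839, 0.233, -0.282], [0.032, 0.285, -0.958, 0.449], [0.0, 0.0, 0.0, 1.0]]
[[ 0.5265 -0.3071  0.2   ]] [[ 0.528  -0.3087  0.005 ]]
pos [ 0.4934 -0.2409  0.2572] q [-0.443  0.196  0.063  1.466 -0.022 -2.53 ] yaw -60.44 tilt deg along tool x,y -0.64 1.98 F [-0.5  1.5  0. ] op 0.0771 grip 0.0 t 16.35
[264.29636355  91.47934567]
194 36
```

View pics/w7.png

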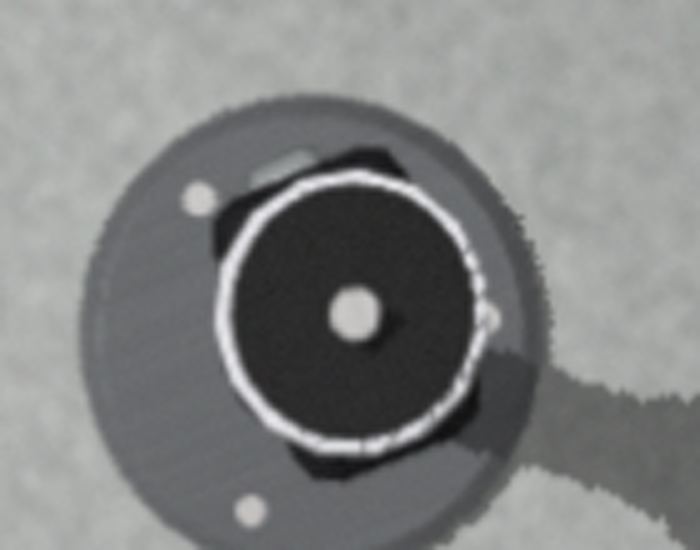

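Clear view: the button is at crop (283,170), on the upper-left face. That face's edge runs from (218,210) to (370,150), and the plate screw is at (355,315).

```bash
python3 - <<'E'
from h import *
c=lambda L:[(194+(x+.5)/5-.5,36+(y+.5)/5-.5) for x,y in L]
E=at_z("wrist",c([(225,204),(370,150)]),.192); d=(E[1]-E[0])[:2]; print(E.round(4),np.degrees(np.arctan2(d[1],d[0])))
F=at_z("wrist",c([(340,478),(472,412)]),.192); d=(F[1]-F[0])[:2];print("far edge",F.round(4),np.degrees(np.arctan2(d[1],d[0])))
print("ctr",at_z("wrist",c([(355,315)]),.203).round(4),at_z("wrist",c([(350,312)]),.196).round(4))
print("btn",at_z("wrist",c([(283,168)]),.173).round(4))
print("foot",at_z("wrist",c([(316,330)]),.006).round(4))
E
```

```text
[[ 0.5483 -0.3175  0.192 ]
 [ 0.535  -0.3327  0.192 ]] -131.0908373669464
far edge [[ 0.5175 -0.2941  0.192 ]
 [ 0.506  -0.3108  0.192 ]] -124.32658407305712
ctr [[ 0.5267 -0.3131  0.203 ]] [[ 0.5273 -0.3136  0.196 ]]
btn [[ 0.545  -0.3275  0.173 ]]
foot [[ 0.5282 -0.3176  0.006 ]]
```

```bash
python3 -m jog '4 -9 3 -8.5 0.9;4 -9 0 -8.5 0.9;4 -9 0 -8.5 0.9;4 -9 0 -8.5 0.9;4 -9 0 -8.5 0.9;4 -9 0 -8.5 0.9;5 -9 0 -8.5 0.9;4 -10 0 -8 0.9'>/dev/null; python3 -m jog '0 0 0 0 0.9' >/dev/null; python3 st.py
python3 - <<'E'
from h import *
for c in ("top","side"):
    ctrl.camera(c)
    b=best("remote",c); print(c,b and (b["confidence"],b["extent"]))
E
```

```text
pos [ 0.5278 -0.316   0.2645] q [-0.544  0.328  0.251  1.522  0.011 -1.451] yaw -128.06 tilt deg along tool x,y -0.41 1.71 F [ 0.  -0.  -0.7] op 0.0765 grip 0.0 t 17.3
top (0.44, [258.5, 221.7, 267.5, 242.1])
side None
```

```bash
python3 -m jog '-1 1 -25 0 0.9;0 0 -30 0 0.9;0 0 -30 0 0.9;0 0 -21 0 0.9;0 0 0 0 0.9' >/dev/null; python3 st.py; python3 -m jog '0 0 0 0 0.65;0 0 0 0 0.55;0 0 0 0 0.53' 40 >/dev/null; python3 st.py
```

```text
pos [ 0.5245 -0.3132  0.1541] q [-0.543  0.331  0.013  1.289  0.011 -1.452] yaw -127.95 tilt deg along tool x,y -0.37 2.14 F [-0.2 -0.2 -0.6] op 0.0768 grip 0.0 t 18.0
pos [ 0.5276 -0.3156  0.1592] q [-0.544  0.329  0.021  1.289  0.011 -1.451] yaw -128.04 tilt deg along tool x,y -0.43 1.55 F [ 3.3 -2.5  1.5] op 0.0451 grip 1.9 t 18.3
```

```bash
python3 -m jog '0 0 0 0 0.4;0 0 0 0 0.3;0 0 0 0 0.3;0 0 0 0 0.3' 40 >/dev/null; python3 st.py
```

```text
pos [ 0.5259 -0.3144  0.1596] q [-0.544  0.328  0.02   1.293  0.011 -1.451] yaw -128.07 tilt deg along tool x,y -0.45 1.74 F [-5.6  4.9  8.9] op 0.0397 grip 41.6 t 18.7
```

Opening is 39.7 mm, so the button is in. Pulling up.

```bash
python3 -m jog '-1 1 6 0 0.3;0 0 12 0 0.3;0 0 15 0 0.3;0 0 15 0 0.3;0 0 15 0 0.3;0 0 15 0 0.3;0 0 12 0 0.3;0 0 5 0 0.3' 60 >/dev/null; python3 st.py;  python3 -m jog '0 0 3 0 0.3;0 0 2 0 0.3;0 0 0 0 0.3' >/dev/null; python3 st.py
```

```text
pos [ 0.5258 -0.3142  0.2539] q [-0.544  0.32   0.217  1.495  0.011 -1.45 ] yaw -128.07 tilt deg along tool x,y -0.42 1.66 F [ 3.5 -1.8 -2.5] op 0.0395 grip 61.2 t 19.5
pos [ 0.5258 -0.3143  0.2571] q [-0.544  0.322  0.226  1.504  0.011 -1.45 ] yaw -128.06 tilt deg along tool x,y -0.41 1.73 F [ 4.9 -2.4 -1.2] op 0.0393 grip 62.8 t 19.8
```

```bash
python3 -m jog '0 0 2 0 0.3;0 0 0 0 0.3' >/dev/null; python3 st.py;  python3 -m jog '0 0 2 0 0.3;0 0 0 0 0.3' >/dev/null; python3 st.py; python3 -m jog '0 0 2 0 0.3;0 0 0 0 0.3' >/dev/null; python3 st.py
```

```text
pos [ 0.5258 -0.3142  0.259 ] q [-0.544  0.322  0.23   1.508  0.011 -1.45 ] yaw -128.06 tilt deg along tool x,y -0.41 1.74 F [ 5.1 -2.1 -0.6] op 0.0393 grip 63.1 t 20.0
pos [ 0.5258 -0.3143  0.2599] q [-0.544  0.324  0.234  1.512  0.011 -1.45 ] yaw -128.06 tilt deg along tool x,y -0.4 1.81 F [ 5.8 -1.6 -5.7] op 0.0396 grip 66.6 t 20.2
pos [ 0.5258 -0.3143  0.2599] q [-0.544  0.326  0.237  1.515  0.011 -1.45 ] yaw -128.06 tilt deg along tool x,y -0.38 1.95 F [  6.5  -4.3 -15.3] op 0.0396 grip 68.4 t 20.4
```

```bash
python3 -m jog '0 0 0 0 0.3;0 0 0 0 0.3;0 0 0 0 0.3' >/dev/null; python3 st.py; python3 - <<'E'
from h import *
im=ctrl.camera("side");save(cv2.resize(im[150:320,190:340],(529,600),interpolation=cv2.INTER_CUBIC),"s8.png")
E
```

```text
pos [ 0.5258 -0.3142  0.2599] q [-0.544  0.326  0.237  1.515  0.011 -1.45 ] yaw -128.06 tilt deg along tool x,y -0.38 1.95 F [  6.7  -4.6 -15.6] op 0.0394 grip 68.3 t 20.7
```

View pics/s8.png

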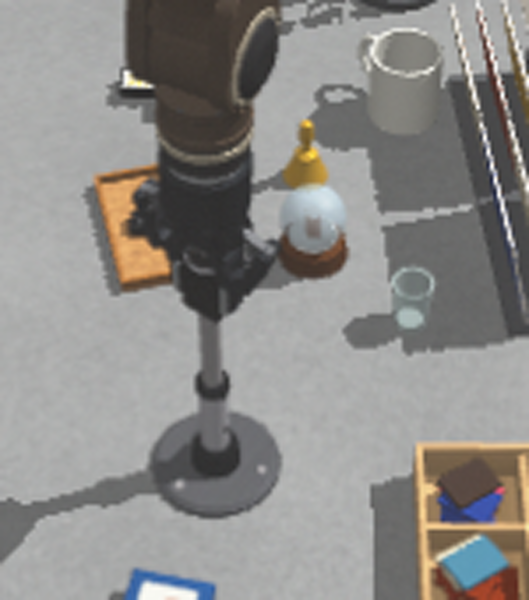

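The inner tube shows fully extended between the collar (212,385) and the gripped handle (215,290), and the souvenirs haven't moved.

```bash
python3 -c "
from plant import ctrl
print(ctrl.hand_in())"
```

```text
the job is handed in; nothing more can be done
None
```

The remote lies flat and released in the change tray, the monopod handle is held up against the second stop with the button squeezed in, and the job was handed in at about 21 s; no verdict came back.

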